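# Reset the tripped tool-power box

### The job

The tool-power box has tripped. With the fingertips slide its metal shutter off the square well, reach into that well and press the sunken reset key fully down for about a second, then let it come up and push the shutter fully home over the square well again. Leave the test key in the round well alone, leave the box standing where it is without lifting, tipping or shoving it along, and do not disturb the tools round it.

Things in the scene. Friction and masses are not known exactly. Their poses are not given: they have to be found in the camera images.
- power_box: loose box on rubber feet, 210 (x) x 118 (y) mm, 0.9 kg, face 60 mm above the bench; at any yaw. Origin: centre of its underside; z up; x along its length, +x to the square well's end (flat outlet flap), -x to the round well's end (inlet collar, sticks out 16 mm). Two rails 8 mm high along x on the face, at y = +/-36 mm. A hard sideways shove moves it.
- reset_well (a point): centre of the mouth of the SQUARE well, at face level, 45 mm from the box's centre along its +x. The well is 44 x 44 mm, 36 mm deep; centred in it is the square reset key, 30 x 30 mm, its top 20 mm below the face. At the start the shutter covers all or most of this well.
- test_well (a point): centre of the mouth of the ROUND well, at face level, 45 mm from the box's centre along its -x: 44 mm across, 36 mm deep, with the round test key (30 mm across) 20 mm below the face. Uncovered at the start. Not to be pressed.
- reset_key (a joint): travel of the reset key: 0 up, 0.005 m fully down against its stop. Spring: about 2 N to start, 5.6 N fully down; it comes up again when let go.
- test_key (a joint): travel of the test key, same spring: 0 up, 0.005 m down. Must stay up.
- shutter (a joint): travel of the shutter: 0 fully home over the square well, 0.090 m at the other end, over the round well; it slides along the box's -x as the value grows. The square well is wholly uncovered from 0.050 on. About 1 N of friction; it stays where it is left. Starts between 0 and 0.020.
- shutter_rib (a point): middle of the top of the shutter's upright rib, 80 mm above the bench; moves with the shutter, axes as the box's. The shutter is a metal plate 56 (x) x 65 (y) x 4 mm, its upper side 65 mm above the bench; the rib stands 15 mm high on its middle, 9 mm thick (x), 50 mm long (y), free to be pushed from either side.
- nail_tin: round tin of nails with a lid, 73 mm wide, 60 mm high; a bystander
- masking_tape: roll of tape lying flat, 90 mm wide, 25 mm high; a bystander
- tape_measure: pocket tape measure, 64x89x33 mm; a bystander
- hammer: hammer lying flat, 282x120x27 mm; a bystander
- sanding_block: sanding block, 66x110x33 mm; a bystander
- pencil: pencil lying along one long side of the box, its axis about 95 mm from the box's middle line; 173 mm long, 7 mm thick; a bystander
- marker: marker pen lying along the other long side of the box, its axis about 95 mm from the middle line; 128 mm long, 18 mm thick; a bystander

How it is judged:
By the outcome, as a careful person would: the job done as asked, in the order asked, and still so for the second after the job is handed in, with the robot touching nothing.
It also fails if it takes over 51 s, if anything falls off the work surface, if the arm or the gripper's body presses on something with over 40 N, if the wrist force passes 120 N, or if a joint passes its speed limit or range.

### The arm

A 6-joint arm with a two-finger parallel gripper is mounted at the origin on a cart in front of the work surface, level with it; the furniture and walls round the work are solid. World frame = base frame: x ahead of the robot, y to its left, z up, the work surface at z = 0. Lengths are in m, angles in rad, forces in N, time in s.
With the tool pointing down it reaches from about 0.275 to 1 m from the base axis. Payload 8.4 kg.
Tool frame: the origin (TCP) lies on the centre line of the jaws, within the pads' length; the fingertips stand 17 mm ahead of it and the grasp point (between the pads) lies 2 mm behind it (bot.tcp_to_tips is the z of the fingertips in the tool frame, in m); z points along the fingers, y is the line along which they close (so a half turn about z gives the same grasp; the last joint's range is limited). The gripper opens to 85 mm and grips with 20 to 120 N. Pads are 22 mm wide; open, the fingers measure 114 mm over their backs; the gripper's body (76 mm by 85 mm) begins 54 mm behind the grasp point. The pads swing forward as they close: fully open they stand 13 mm farther back than shut.
Start: joints at [-0.002, 0.353, 1.633, -0, 1.155, -0.002], TCP at [0.625, -0, 0.248] pointing down, gripper open.
Joint ranges: [-2.63, 2.63], [-0.92, 2.1], [0.06, 2.66], [-1.3, 4.44], [0, 2.69], [-3.02, 3.02]. Speed limits (rad/s): [2.22, 2.22, 2.79, 3.14, 3.14, 3.14].

### API

Orientations are given as a unit quaternion [x, y, z, w].
In Python, from workcell import bot, hand, kinematics, get_obs, vision, hand_in gives the robot as it stands. The module is installed in compiled form; this text tells all that it offers. Calls block until the motion is done:
- bot.reach(position, orientation): joint-space move of the TCP to a pose.
- bot.servo_line(position, ori=None, velocity=0.15): straight line of the TCP; ori=None keeps the orientation; velocity is the mean speed in m/s.
- bot.goto_joints(angles): joint-space move.
- hand.move_gripper(opening, strength=None): finger opening in m; strength is the grip in N (None keeps the last); returns when the fingers have stopped.
- bot.dwell(seconds).
- kinematics.solve_ik(position, orientation): joint angles nearest the present ones, or None.
- get_obs(): the state.
- vision.read_camera(name): name is "scene" or "side" or "wrist"; returns a dict with "frame" (384x512x3 uint8, red, green, blue), "intrinsics" (3x3 intrinsics, pixels), "dist" ([k1, k2, p1, p2, k3] as OpenCV has them; the pictures are not rectified), "view" (4x4, takes a point from world to camera coordinates). Camera axes: x right, y down, z forward; pixel columns grow to the right and rows downward; lengths in m; the calibration is good to about 2 mm. A picture is of the moment at which its call begins. There is no depth.
A pose or a line that the arm cannot do raises bot.IKError and nothing moves.
- hand_in(): hands the job in, once; it reports no verdict.
The state is a dict: "time_s": time; "joint_pos": joint angles; "joint_vel": joint speeds; "joint_efforts": joint torques, N m; "position": TCP position; "orientation": TCP orientation; "wrist_force": force on the tool from outside, world axes, zero at the start; "ft_torque": the same for the moment, N m; "gripper_width": finger opening in m.
Only numpy, scipy, OpenCV 4.12 (cv2) and the standard library are available. Lean on these libraries where they do the work, as an engineer would, in place of code of your own. Each camera call takes 0.05 s, during which the arm holds its last target. There are 200 camera calls.

## Working session

There is one attempt and no reset: what is moved stays moved. The work goes in short steps, each a Python script; the robot and the scene stay as the last script left them, time stands still between calls to the robot, and variables do not carry over. Pictures are saved under pics/ and viewed, on a budget of 10 in all, crops included, one or two more only if the job needs it, and the job is handed in when it is done.

```bash
mkdir -p pics
python3 - <<'E'
from workcell import bot,vision,get_obs
import cv2,numpy as np
o=get_obs();print(o['time_s'],o['position'],o['orientation'],bot.tcp_to_tips)
for n in ["scene","side","wrist"]:
    d=vision.read_camera(n);cv2.imwrite(f'pics/{n}0.png',d['frame'][:,:,::-1])
    np.savez(f'{n}0.npz',K=d['intrinsics'],D=d['dist'],V=d['view'])
    print(n,np.round(d['view'],3).tolist(),np.round(d['intrinsics'],1).tolist(),d['dist'])
E
```

```text
0.0 [ 6.24528760e-01 -1.75796657e-06  2.47543906e-01] [ 7.07088645e-01  7.07124556e-01 -5.03316660e-04 -5.06884970e-04] 0.017
scene [[0.92, -0.392, 0.009, -0.534], [-0.238, -0.577, -0.781, 0.141], [0.312, 0.716, -0.624, 1.497], [0.0, 0.0, 0.0, 1.0]] [[443.4, 0.0, 254.8], [0.0, 443.4, 193.9], [0.0, 0.0, 1.0]] [-0.12048959  0.          0.          0.          0.        ]
side [[-0.99, -0.14, -0.002, 0.533], [-0.072, 0.519, -0.852, 0.129], [0.12, -0.843, -0.524, 1.423], [0.0, 0.0, 0.0, 1.0]] [[440.6, 0.0, 259.3], [0.0, 440.6, 183.5], [0.0, 0.0, 1.0]] [-0.00490353  0.          0.          0.          0.        ]
wrist [[1.0, 0.001, -0.001, -0.626], [0.001, -0.963, 0.268, -0.035], [-0.0, -0.268, -0.963, 0.378], [0.0, 0.0, 0.0, 1.0]] [[275.3, 0.0, 256.5], [0.0, 275.3, 193.9], [0.0, 0.0, 1.0]] [-0.04686285  0.          0.          0.          0.        ]
```

View pics/scene0.png

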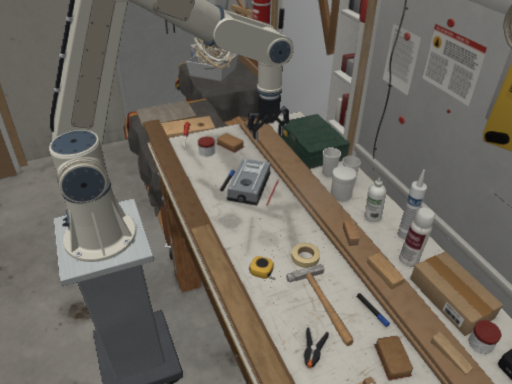

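View pics/wrist0.png

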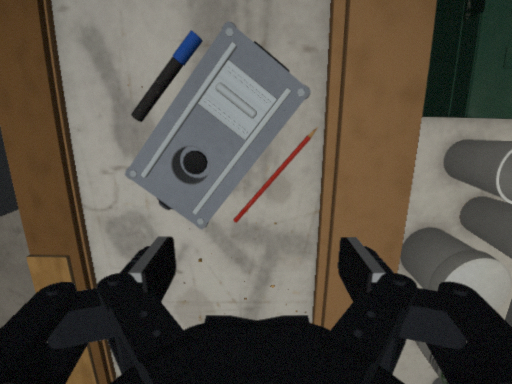

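Wrist view: box with its round well at (192,163), shutter centred near (238,100), +x toward the upper right (yaw about 54°). The marker is on the +y side and the pencil on the −y side. I'll enlarge this to get accurate points.

Run:
```python
import cv2
i=cv2.imread('pics/wrist0.png')[10:235,110:330]
i=cv2.resize(i,None,fx=2.6,fy=2.6,interpolation=cv2.INTER_CUBIC)
for k in range(0,220,20):
    cv2.putText(i,str(110+k),(int(k*2.6),8),0,.3,(0,0,255));cv2.putText(i,str(10+k),(0,int(k*2.6)+4),0,.3,(0,0,255))
cv2.imwrite('pics/crop1.png',i)
```

```text
(no output)
```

View pics/crop1.png

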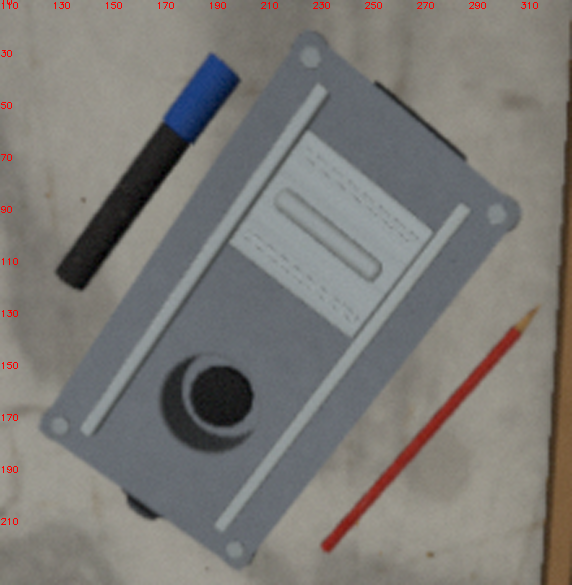

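Crop: all four screws, both rails, the plate corners, the rib ends and the round well mouth are clear. I'll fit the pose from these.

```bash
cat > fit.py <<'E'
import cv2,numpy as np
from scipy.optimize import least_squares
def model(p):
    x,y,w,q,a,b,c=p; s=.045-q
    P=[(a,b,.06),(a,-b,.06),(-a,b,.06),(-a,-b,.06),(-.045,0,.06),
       (c,.036,.068),(c,-.036,.068),(-c,.036,.068),(-c,-.036,.068),
       (s+.028,.0325,.065),(s+.028,-.0325,.065),(s-.028,-.0325,.065),
       (s,.025,.08),(s,-.025,.08)]
    R=np.array([[np.cos(w),-np.sin(w),0],[np.sin(w),np.cos(w),0],[0,0,1]])
    return np.array(P)@R.T+[x,y,0]
def proj(P,K,D,V): return cv2.projectPoints(P,cv2.Rodrigues(V[:3,:3])[0],V[:3,3],K,D)[0][:,0]
if __name__=='__main__':
    z=np.load('wrist0.npz');K,D,V=z['K'],z['D'],z['V']
    px=np.array([(311,57),(497,214),(59,426),(235,550),(211,402),(320,88),(463,210),(87,432),(221,527),
      (308,130),(434,232),(353,338),(275,190),(381,277)])/2.6+[110,10]
    r=least_squares(lambda p:(proj(model(p),K,D,V)-px).ravel(),[.6,.15,.95,.01,.095,.05,.09],x_scale=.01,loss='soft_l1')
    print(np.round(r.x,4),np.degrees(r.x[2]));print(np.round(proj(model(r.x),K,D,V)-px,1).tolist())
    np.save('pose.npy',r.x)
    # overlay on the scene and side views for an independent check
    ims=[]
    for n in ['scene','side']:
        z=np.load(n+'0.npz');i=cv2.imread(f'pics/{n}0.png');q=proj(model(r.x),z['K'],z['D'],z['V'])
        m=q.mean(0).astype(int);o=np.maximum(m-40,0);i=cv2.resize(i[o[1]:o[1]+80,o[0]:o[0]+80],None,fx=5,fy=5,interpolation=cv2.INTER_CUBIC)
        for t in q: cv2.circle(i,tuple(((t-o+.5)*5).astype(int)),3,(0,0,255),1)
        ims.append(cv2.resize(i,(400,400)))
    cv2.imwrite('pics/ov.png',np.hstack(ims))
E
python3 fit.py
```

```text
[5.779e-01 4.960e-02 9.084e-01 5.000e-04 9.450e-02 4.830e-02 8.600e-02] 52.0501589710064
[[-0.1, -0.2], [0.1, -0.3], [0.5, -0.1], [0.2, 0.0], [-0.3, 1.0], [0.3, 0.8], [0.2, -0.3], [-0.4, -0.3], [-0.2, -0.0], [-0.0, -1.2], [0.4, -0.2], [-0.3, 0.9], [0.5, 1.2], [-0.9, -0.7]]
```

View pics/ov.png

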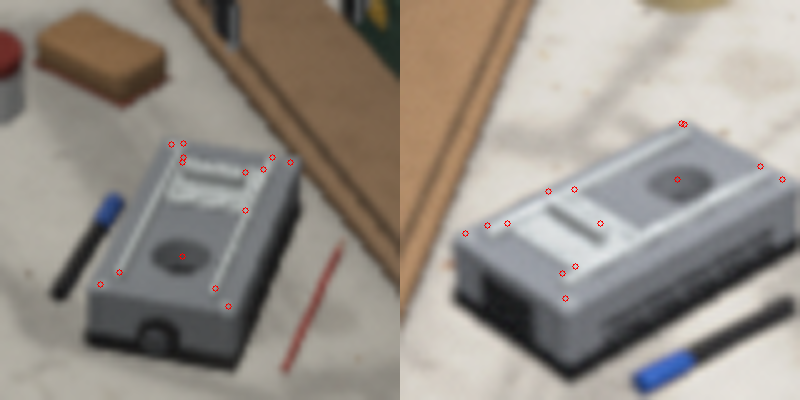

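The overlays agree with both other cameras to within a pixel or two, with yaw 52° and the shutter almost home (q≈0). Next I'll close the fingers, come down on the rib's +x side, and push in −x while watching the force.

```bash
cat > h.py <<'E'
import numpy as np,cv2
from scipy.spatial.transform import Rotation as R
from workcell import bot,hand,kinematics,get_obs,vision
x0,y0,yaw=np.load('pose.npy')[:3]
B=R.from_euler('z',yaw)
# tool down, tool y along box -y, tool x along box +x
Q=R.from_matrix(np.c_[[np.cos(yaw),np.sin(yaw),0],[np.sin(yaw),-np.cos(yaw),0],[0,0,-1]]).as_quat()
def W(bx,by,ztip): return (B.apply([bx,by,0])+[x0,y0,ztip+bot.tcp_to_tips]).tolist()
def line(bx,by,z,v=.1): bot.servo_line(W(bx,by,z),Q,velocity=v)
def force(): return B.inv().apply(get_obs()['wrist_force'])   # box axes
def here():
    o=get_obs();p=B.inv().apply(np.array(o['position'])-[x0,y0,bot.tcp_to_tips]);return np.round(p*1000,1)
def say(t): print(t,'t=%.2f'%get_obs()['time_s'],here(),np.round(force(),2),flush=True)
def snap(n,f):
    d=vision.read_camera(n);cv2.imwrite(f'pics/{f}.png',d['frame'][:,:,::-1]);np.savez(f'{f}.npz',K=d['intrinsics'],D=d['dist'],V=d['view'])
E
python3 - <<'E'
from h import *
print(kinematics.solve_ik(W(.078,0,.12),Q))
hand.move_gripper(0.0,20);say('closed')
bot.reach(W(.078,0,.11),Q);say('above')
line(.078,0,.071,.08);say('down')
b=force();x=.070
line(x,0,.071,.1)
while x>.05 and abs((force()-b)[0])<.6:
    x-=.001;line(x,0,.071,.02);print(round(x*1000,1),np.round(force()-b,2))
say('contact')
E
```

```text
[ 1.73386118e-01  4.87224401e-01  1.69944154e+00 -4.44089210e-16
  9.54926715e-01  8.35735795e-01]
closed t=0.92 [-10.2 -67.7 231.3] [ 0.48 -0.03 -0.06]
above t=1.73 [ 78.1  -0.5 110.5] [-0.19  0.36  0.99]
down t=2.37 [77.9  0.  70.7] [ 0.58  0.21 -0.2 ]
contact t=2.62 [69.6 -0.1 71.4] [-0.04 -0.06  0.41]
```

The force noise is about 0.5 N, so I'll push on by geometry and check with a picture.

Run:
```python
from h import *
line(.062,0,.071,.08)
for x in [.045,.02,-.005,-.011]:
    line(x,0,.071,.05);say('push')
line(-.003,0,.071,.08)
line(.0,0,.11,.1)
line(.045,0,.11,.1);bot.dwell(.2);say('above well')
snap('wrist','w2');snap('scene','s2')
i=cv2.imread('pics/w2.png');j=cv2.imread('pics/s2.png')
cv2.imwrite('pics/v2.png',cv2.resize(i,(800,600),interpolation=cv2.INTER_CUBIC))
```

```text
push t=3.36 [44.6  0.  71. ] [ 0.28 -0.73 -0.94]
push t=4.01 [19.7  0.  71. ] [-0.68 -0.52 -0.08]
push t=4.66 [-5.3  0.  71. ] [ 0.5  -0.49  0.96]
push t=4.92 [-11.3   0.1  70.9] [0.1  0.29 0.16]
above well t=6.52 [4.45e+01 1.00e-01 1.10e+02] [-0.67 -0.6   0.6 ]
```

View pics/v2.png

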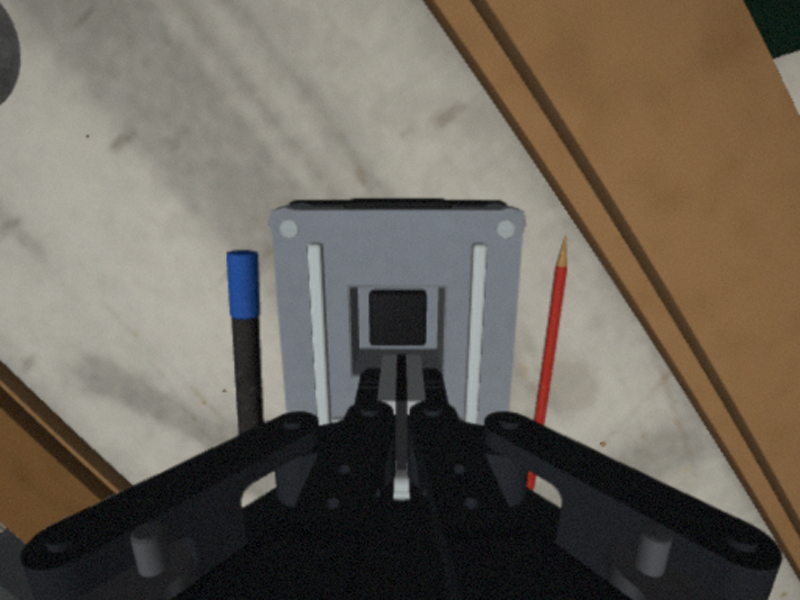

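The well is wholly open: mouth at about x 350–444, y 287–375 in this view, reset key at (370–426, 290–346), pencil and marker undisturbed. I'll refine the box pose from these features.

Run:
```python
from h import *
from fit import proj
z=np.load('w2.npz');K,D,V=z['K'],z['D'],z['V']
p=np.load('pose.npy');a,b,c=p[4:]
L=[(a,b,.06),(a,-b,.06),(c,.036,.068),(c,-.036,.068),(.067,.022,.06),(.067,-.022,.06),(.06,.015,.04),(.06,-.015,.04),(.03,.015,.04),(.03,-.015,.04)]
obs=np.array([(288,229),(505,229),(315,244),(479,244),(350,287),(445,287),(370,291),(426,291),(370,346),(426,346)])/1.5625
w=lambda x,y,t:R.from_euler('z',t).apply(L)+[x,y,0]
q=proj(w(*p[:3]),K,D,V);print(np.round(q-obs,1).tolist())
from scipy.optimize import least_squares
r=least_squares(lambda v:(proj(w(*v),K,D,V)-obs).ravel(),p[:3],x_scale=.01,loss='soft_l1')
print(r.x,p[:3],np.round(proj(w(*r.x),K,D,V)-obs,1).tolist())
print('tip',proj(np.array([W(.045,0,.11)])-[0,0,bot.tcp_to_tips],K,D,V)*1.5625)
```

```text
[[0.9, -1.3], [0.9, -1.3], [-0.4, 2.9], [1.5, 2.9], [0.2, 0.1], [0.5, 0.1], [-0.8, 0.2], [1.1, 0.2], [-0.0, 0.3], [0.5, 0.3]]
[0.57796602 0.04980835 0.91295412] [0.57790214 0.04963381 0.90844665] [[0.3, -1.3], [0.3, -1.9], [-1.0, 2.9], [0.9, 2.4], [-0.3, -0.1], [0.1, -0.3], [-1.2, 0.1], [0.7, -0.1], [-0.3, 0.2], [0.2, 0.0]]
tip [[397.41771204 378.26675851]]
```

The pose holds: well and key reproject within about 1 px. Next I'll press the key with force feedback.

Run:
```python
from h import *
def F(n=3):
    v=[]
    for _ in range(n): bot.dwell(.03);v.append(force())
    return np.mean(v,0)
b=F(5);print(b)
line(.045,0,.065,.1);line(.045,0,.043,.06);say('in well');print(np.round(F()-b,2))
z=.041
while z>.0315:
    line(.045,0,z,.03);f=(F()-b);print(round(z*1000,2),here()[2],np.round(f,2))
    if f[2]>9.5 or abs(f[0])>5 or abs(f[1])>5: break
    z-=.0005 if z<.0365 else .001
bot.dwell(1.2);print(np.round(F()-b,2));say('held')
```

```text
[-0.21969873  0.13031757  0.06962445]
in well t=7.90 [44.8  0.2 42.6] [-0.41  0.09  0.07]
[ 0.12 -0.38 -0.29]
41.0 41.1 [-0.09 -0.21 -0.3 ]
40.0 40.1 [ 0.98 -0.11  0.82]
39.0 39.1 [ 0.6  -0.65  2.45]
38.0 38.1 [ 0.88 -0.28  3.45]
37.0 37.1 [ 0.73 -0.82  4.19]
36.0 36.1 [ 1.46 -1.16  5.18]
35.5 35.6 [ 1.15 -0.86  4.9 ]
35.0 35.1 [ 1.44 -0.96  5.42]
34.5 35.0 [ 0.   -0.21 10.27]
[-0.18 -0.    9.47]
held t=12.45 [45.1 -0.1 35. ] [-0.26 -0.59  9.07]
```

The force curve shows the key's spring and then a hard stop at 35 mm, held for more than a second. Now I'll release and push the shutter home.

Run:
```python
from h import *
def F(n=4):
    v=[]
    for _ in range(n): bot.dwell(.03);v.append(force())
    return np.mean(v,0)
line(.045,0,.05,.04);line(.045,0,.11,.1);line(-.052,0,.11,.12);line(-.052,0,.071,.08)
b=F(5);say('behind rib');print(b)
line(-.035,0,.071,.06);line(.0,0,.071,.06);say('mid');print(np.round(F()-b,2))
line(.023,0,.071,.05);print(np.round(F()-b,2))
x=.025
while x<.036:
    line(x,0,.071,.02);f=F()-b;print(round(x*1000,1),here()[0],np.round(f,2))
    if f[0]<-3.2: break
    x+=.0005 if x>.0269 else .001
say('home')
line(x-.008,0,.071,.08);line(x-.008,0,.13,.1)
line(-.06,0,.2,.15);bot.dwell(.2);say('clear')
snap('wrist','w3');snap('scene','s3');snap('side','d3')
i=cv2.imread('pics/w3.png');cv2.imwrite('pics/v3.png',cv2.resize(i,(800,600),interpolation=cv2.INTER_CUBIC))
```

```text
behind rib t=15.50 [-51.7  -0.3  71.5] [-0.02  0.25 -0.59]
[ 0.14767003 -0.08607574  0.16104827]
mid t=16.67 [ 0.2 -0.  71. ] [-0.53  0.24  0.65]
[0.1  0.37 0.19]
[-0.63  0.07  0.05]
25.0 25.0 [-0.24 -0.19  0.09]
26.0 26.0 [-0.69 -0.11  0.05]
27.0 27.1 [-0.58 -0.11  0.29]
27.5 27.5 [-1.22 -0.22 -0.21]
28.0 28.0 [-1.28 -0.47  0.23]
28.5 28.5 [-0.76  0.17 -0.08]
29.0 29.0 [-1.85 -0.62  0.51]
29.5 29.0 [-4.95 -0.77  1.96]
home t=20.61 [29.  0. 71.] [-4.52 -1.28  2.49]
clear t=22.67 [-59.7   0.3 199.3] [ 0.48 -0.3   0.1 ]
```

View pics/v3.png

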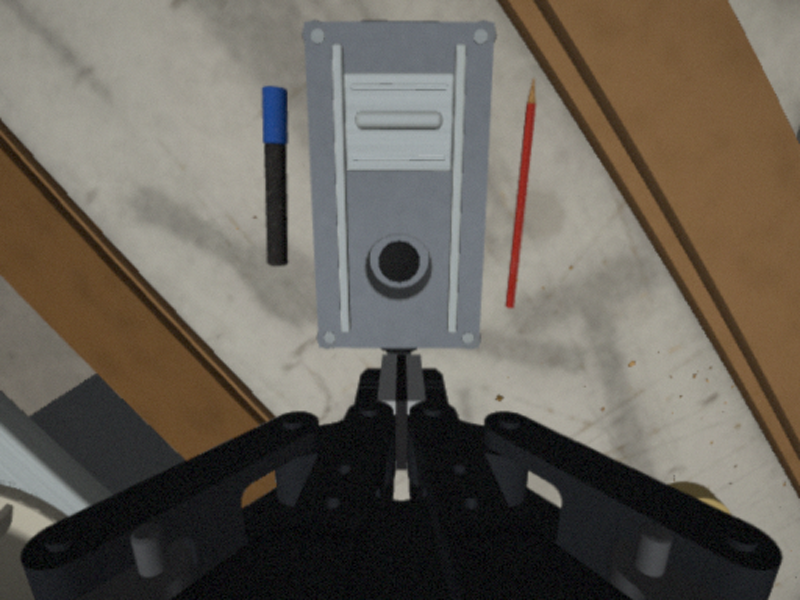

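Shutter over the square well again, the round well open, box square in view, pencil and marker in place. I'll run one numeric check of the box shift and shutter travel.

Run:
```python
from h import *
from fit import proj,model
from scipy.optimize import least_squares
z=np.load('w3.npz');K,D,V=z['K'],z['D'],z['V'];p=np.load('pose.npy')
px=np.array([(318,36),(481,36),(330,338),(468,338),(398,266),(337,45),(461,45),(346,331),(452,331),(345,74),(453,74),(451,169),(355,120),(442,120)])/1.5625
r=least_squares(lambda q:(proj(model(q),K,D,V)-px).ravel(),p,x_scale=.01,loss='soft_l1')
print(np.round(p,4),np.round(r.x,4));print(np.round(proj(model(r.x),K,D,V)-px,1).tolist())
for n in ('scene','side'):
    f={'scene':'s3','side':'d3'}[n];d=cv2.absdiff(cv2.imread(f'pics/{n}0.png'),cv2.imread(f'pics/{f}.png')).max(2)
    q=proj(model(p),K=np.load(n+'0.npz')['K'],D=np.load(n+'0.npz')['D'],V=np.load(n+'0.npz')['V']);lo=q.min(0).astype(int)-3;hi=q.max(0).astype(int)+3
    c=d[lo[1]:hi[1],lo[0]:hi[0]];print(n,'box diff',c.mean(),np.percentile(c,[90,99]))
```

```text
[5.779e-01 4.960e-02 9.084e-01 5.000e-04 9.450e-02 4.830e-02 8.600e-02] [5.775e-01 4.960e-02 9.084e-01 6.000e-04 9.440e-02 4.810e-02 8.690e-02]
[[-0.3, -0.3], [-0.4, -0.2], [-0.1, -0.4], [-0.1, -0.2], [0.6, 1.1], [-0.4, 0.0], [0.3, 0.1], [-0.4, 0.1], [0.2, 0.1], [-0.8, -0.4], [0.7, -0.3], [0.3, 1.7], [-0.1, -0.1], [0.4, 0.0]]
scene box diff 1.2206937799043063 [2. 9.]
side box diff 1.9940766550522648 [3. 8.]
```

```bash
python3 -c "
from workcell import hand_in,get_obs
print(hand_in(),get_obs()['time_s'])"
```

```text
the job is handed in; nothing more can be done
the job is handed in; nothing more can be done
```

The reset is done and the job is handed in; the robot clock was at about 23 s of the 51 s allowed.

- **Opening the shutter:** I pushed the rib with the closed fingertips to about 72 mm of travel. The wrist camera showed the square well wholly open.
- **Pressing the key:** The force rose along the spring to about 5.4 N. The key then hit its hard stop at about 10 N, with the tips 35 mm above the bench. I held it there for more than 1.2 s and let it come up.
- **Closing the shutter:** I pushed the rib back until it met a hard stop at about 5 N, within 0.5 mm of where I expected home to be.

**Last checks:**
- **Shutter:** The final camera fit puts the shutter at 0.6 mm from home. That is within the fit's error of about 1 mm, so the felt stop is the firmer evidence that it is fully home.
- **Box:** It moved less than 0.5 mm and did not turn.
- **Pencil and marker:** They look undisturbed in the wrist view.
- **Other tools:** I did not check these one by one. The arm stayed over the box while it was low.
- **Test key:** The fingers never went into the round well.
- **Key release:** I did not see the reset key come up, as the shutter covers it again. I only know that the fingers left it.

No check failed. Light contacts of about 1 N were hard to tell from the force sensor's noise of about 0.5 N, so I made the opening push by position and checked it with the camera.

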